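Clear a gouge off the oilstone box and shut its lid

ROBOT

A 6-joint arm with a two-finger parallel gripper is mounted at the origin on the work surface; the furniture and walls round the work are solid. World frame = base frame: x ahead of the robot, y to its left, z up, the work surface at z = 0. Lengths are in m, angles in rad, forces in N, time in s.
With the tool pointing down it reaches from about 0.3 to 0.85 m from the base axis. Payload 4.2 kg.
Tool frame: the origin (TCP) lies midway between the tips of the shut fingers; the grasp point (between the pads) lies 19 mm behind it; z points along the fingers, y is the direction in which the jaws open and shut (so a half turn about z gives the same grasp; the last joint's range is limited). The gripper opens to 91 mm and grips with 3 to 60 N. Pads are 32 mm wide; open, the fingers measure 118 mm over their backs; the gripper's body (76 mm by 178 mm) begins 60 mm behind the grasp point.
Start: joints at [-1.368, 0.32, 1.565, -0, 1.257, -0.02], TCP at [0.127, -0.561, 0.214] pointing down, gripper open.
Joint ranges: [-3.11, 3.11], [-0.84, 2.01], [0.21, 2.61], [-1.34, 4.49], [0.05, 2.63], [-2.56, 2.56]. Speed limits (rad/s): [2.57, 2.57, 3.14, 3.14, 3.14, 3.14].

INTERFACE

Orientations are given as a unit quaternion [w, x, y, z].
In Python, from workcell import ctrl gives the robot as it stands.
- The arm moves only by the shell command python3 -m inch 'ROWS' [FORCE]. ROWS is JSON, a list that holds one entry, the list of rows, each a list of 7 numbers: the finger opening in mm, from 0 to 91.2, then the shift along the tool's x, y, z in mm, then the turn, a rotation vector about the tool's x, y, z in rad. In form: [[[grip, tx, ty, tz, ax, ay, az], ...]]. A call has 1 to 8 rows; each row is the pose to reach, as a shift and turn from the pose commanded when the call began, along the tool's axes at that moment; what a row does not reach only later rows make up. A row lasts 1/8 s, in which the tool goes at most 62.5 mm and 10.7 degrees, less where a joint would pass 70% of its speed; a pose out of reach is approached as far as the arm can. A call with a gripper value outside its range is refused whole. The fingers move at their own pace and stop on an object; FORCE is the grip in N (left out, the last holds). Time passes only in rows, so rows that repeat a pose let the fingers close. It gives the time, the measured TCP pose, the force and the opening at its end, in the units of the state.
- ctrl.observe(): the state, without advancing time (a new reading comes with each control period).
- ctrl.capture(name): name is "scene" or "side" or "wrist"; returns a dict with "image" (420x560x3 uint8, red, green, blue), "range_z" (420x560 float32, m along the optical axis (not along the pixel's ray), 0 where there is no reading), "intrinsics" (3x3 intrinsics, pixels), "k1" (the pictures are not rectified: a ray, as slopes to the right and down, at radius r is drawn at 1 + k1 r^2 times it, then the intrinsics apply), "rvec" (rotation vector, rad) and "tvec" (3), from world to camera coordinates, as OpenCV has them. Camera axes: x right, y down, z forward; pixel columns grow to the right and rows downward; lengths in m; the calibration is good to about 2 mm. A picture is of the moment at which its call begins.
- ctrl.hand_in(): hands the job in, once; it reports no verdict.
Trained networks look in the newest picture that a camera, given by its name, has taken for a name from the list of things; names that differ only in an ending like _2 or _b are one class to them, and where a whole thing is asked for, a point or a joint stands for the part that bears it (a point fixed in the world has none). Each returns a list of dicts, best first, with "score" (0 to 1); they miss things now and then, are a little off and sometimes report something else, mostly with a low value. They report only what shows in the picture. A call takes as long as a camera call.
- ctrl.spot_in(camera, thing): "at" ([x, y, z] in m, in the coordinates of the camera as it stood for that picture, good to about 4 mm: the middle of the surface that is visible of it).
- ctrl.outline_of(camera, thing): "region" (420x560 bool, what is visible of it).
The state is a dict: "t": time; "q": joint angles; "qvel": joint speeds; "tau": joint torques, N m; "ee_pos": TCP position; "tool_rot": TCP orientation; "contact_force": force on the tool from outside, world axes, zero at the start; "ft_torque": the same for the moment, N m; "gripper_width": finger opening in m.
Only numpy, scipy, OpenCV 4.12 (cv2) and the standard library are available. Lean on these libraries where they do the work, as an engineer would, in place of code of your own. Each camera call takes 0.05 s, during which the arm holds its last target. There are 200 camera calls.

TASK

The oilstone is to be put away, but a light-handled gouge was left leaning with its blade in the open stone box. Take it out and lay it gently down flat on the bench close beside the two dark-handled gouges, parallel to them and level with them, then swing the box's lid shut and press down on the lid for a moment so that it is fully closed. Leave all the other things where they are.

Things in the scene. Friction and masses are not known exactly. Their poses are not given: they have to be found in the camera images.
- stone_box: brown wooden oilstone box, fixed to the bench, 85 mm deep (front to hinge) x 210 mm long, walls 7 mm thick with their rim 45 mm above the bench, grey stone inside with its top at 33 mm. Origin: centre of its underside. z up; the hinge line runs along the direction (-0.139, 0.990, 0) of the body's own axes, and (0.990, 0.139, 0) points from the front to the hinge.
- box_front (a point): outer top edge of the box's front wall, at the middle of its length, 45 mm above the bench; the gouge's blade rests on this wall
- lid_hinge (a point): middle of the lid's hinge line, along the rear rim, 45.5 mm above the bench; 88 mm from box_front, square to the hinge line
- lid_front (a point): point on the lid's outer (upper) face at the middle of its front edge; moves with the lid, 88 mm from the hinge line; its height is 53 mm when the lid is shut
- stone_box_lid (a joint): angle of the lid (a flat board 85 x 210 x 7 mm): 0 shut, 1.57 upright, 1.83 leaning back as far as it goes. A stiff hinge: the lid stays at whatever angle it is left and moves with about 2 N at its front edge. Its outer face is the top when shut.
- gouge_light: gouge 204 mm long, 85 g: pale handle (110 mm long, 28 mm thick) on its +x half, steel blade 18 mm wide on its -x half, edge at x = -102 mm. Origin: underside, halfway along; x to the butt, z out of its upper side, handle axis 14 mm above the underside. Starts sloping about 16 degrees: butt on the bench in front of the box, blade lying on the box's front wall, its end over the stone
- gouge_grip (a point): on the axis of the pale gouge's handle, 45 mm from its middle towards the butt: the place to grip, 28 mm thick; about 14 mm above the bench when the gouge lies flat
- gouge_dark_a: gouge with a dark brown handle lying flat on the bench, 224 mm long, 29 mm thick; same origin and axes as gouge_light (x towards the butt of the handle). The bench is free for 80 mm on the robot's side of it; farther that way an open slot is cut in the bench
- gouge_dark_f: second dark-handled gouge with a narrow blade, 229 mm long, 29 mm thick, lying about 53 mm beyond the first and nearly parallel; same origin and axes
- glue_bottle: white glue bottle with a blue nozzle cap, 49 mm across, 149 mm tall, standing; bystander, origin at the centre of its foot
- carved_hare: small carved wooden hare, 36 x 81 x 74 mm, standing; bystander, origin at the centre of its foot

How it is judged:
On the way, in this order (a step that is already met when the one before it is completed fails the run):
1. the pale gouge lies flat, released, on the bench beside and level with the dark-handled gouges (height (world z) of gouge_grip below 0.024 m and angle between gouge_light's own x axis and vertical between 1.42 and 1.72 rad and angle between the x axis of gouge_light and the x axis of gouge_dark_a, either way round below 0.3 rad and x of gouge_light in the frame of gouge_dark_a between -0.045 and 0.045 m and (horizontal distance between gouge_light and gouge_dark_a below 0.11 m or horizontal distance between gouge_light and gouge_dark_f below 0.11 m) and contact force between the fingers and gouge_light below 0.1 N and linear speed of gouge_light below 0.03 m/s), for 0.2 s.
2. the lid is fully shut and is pressed down (value of joint stone_box_lid below 0.035 rad and contact force between any of the fingers, the arm and stone_box above 2 N), for 0.1 s.
At the end, for the whole second after the job is handed in: Lid shut within 0.035 rad; pale gouge flat on the bench (0.15 rad), released, at rest, parallel to the first dark gouge within 0.3 rad, its middle level with that gouge's within 45 mm and under 110 mm from the middle of either; laid there before the lid was shut and pressed with over 2 N (all of step 1 and value of joint stone_box_lid below 0.035 rad); the robot touches nothing.
It fails at once if the pale gouge is dropped or flung: faster than 0.7 m/s while the fingers do not touch it (contact force between the fingers and gouge_light below 0.01 N and linear speed of gouge_light above 0.7 m/s).
It fails at once if one of the dark-handled gouges is shifted by more than 30 mm (distance of any of gouge_dark_a, gouge_dark_f from where it was at the start of the episode above 0.03 m).
It fails at once if another bystander (glue bottle, hare) is shifted by more than 30 mm (distance of any of glue_bottle, carved_hare from where it was at the start of the episode above 0.03 m).
It also fails if it takes over 51 s, if anything falls off the work surface, if the arm or the gripper's body presses on something with over 40 N, if the wrist force passes 120 N, or if a joint passes its speed limit or range.

## Working session

There is one attempt and no reset: what is moved stays moved. The work goes in short steps, Python scripts to look and compute and a shell command to move; the robot and the scene stay as the last step left them, time stands still between calls to the robot, and variables do not carry over. Pictures are saved under pics/ and viewed, about 8 in all and at most 12, crops included, and the job is handed in when it is done.

```bash
mkdir -p pics; ls
cat > h.py <<'E'
import numpy as np, cv2
from workcell import ctrl
from scipy.spatial.transform import Rotation as R
def cap(n,save=None):
    c=ctrl.capture(n)
    if save: cv2.imwrite('pics/'+save+'.png',c['image'][:,:,::-1])
    return c
def world(c,mask=None):
    K=np.array(c['intrinsics']);z=c['range_z']
    v,u=np.nonzero((z>0)&(mask if mask is not None else True))
    d=np.stack([(u-K[0,2])/K[0,0],(v-K[1,2])/K[1,1]],1)
    s=d.copy()
    for _ in range(10): s=d/(1+c['k1']*(s**2).sum(1,keepdims=True))
    zz=z[v,u]; P=np.c_[s[:,0]*zz,s[:,1]*zz,zz]
    return cam2w(c,P)
def cam2w(c,P):
    Rm=R.from_rotvec(np.ravel(c['rvec'])).as_matrix()
    return (np.atleast_2d(P)-np.ravel(c['tvec']))@Rm
E
python3 - <<'E'
from h import *
np.set_printoptions(precision=3,suppress=True)
print(ctrl.observe())
for n in ['scene','side']:
    c=cap(n,n+'0')
    for t in ['gouge_light','gouge_grip','gouge_dark_a','gouge_dark_f','stone_box','lid_front','glue_bottle','carved_hare']:
        s=ctrl.spot_in(n,t); o=ctrl.outline_of(n,t)
        print(n,t,[(round(x['score'],2),cam2w(c,x['at'])[0]) for x in s[:3]])
        for x in o[:2]:
            P=world(c,x['region']); 
            if len(P)<20: continue
            m=np.median(P,0); w=np.linalg.svd(P-P.mean(0),full_matrices=False)[2][0]
            pr=(P-m)@w
            print('   out',round(x['score'],2),len(P),m,'axis',w,np.percentile(pr,[1,99]),'z',np.percentile(P[:,2],[1,99]))
E
```

```text
pics
{'t': 0.0, 'q': array([-1.368,  0.32 ,  1.566,  0.   ,  1.257, -0.02 ]), 'qvel': array([ 0.001, -0.   ,  0.   ,  0.001,  0.002,  0.001]), 'tau': array([  0.002, -41.246, -23.197,   0.073,   0.046,  -0.   ]), 'ee_pos': array([ 0.127, -0.56 ,  0.213]), 'tool_rot': array([-0.001,  0.994,  0.111, -0.   ]), 'contact_force': array([0.311, 0.143, 0.204]), 'ft_torque': array([0.028, 0.017, 0.062]), 'gripper_width': 0.0912860151628052}
scene gouge_light [(0.74, array([ 0.506, -0.024,  0.032])), (0.26, array([ 0.535, -0.185,  0.02 ]))]
   out 0.84 364 [ 0.508 -0.027  0.032] axis [ 0.022 -0.977 -0.213] [-0.06   0.063] z [0.011 0.046]
   out 0.6 1379 [0.29  0.26  0.038] axis [-0.237  0.377 -0.896] [-0.044  0.04 ] z [0.001 0.075]
scene gouge_grip [(0.98, array([ 0.509, -0.029,  0.03 ]))]
   out 0.73 400 [ 0.509 -0.025  0.032] axis [ 0.012 -0.978 -0.207] [-0.086  0.067] z [0.009 0.048]
scene gouge_dark_a [(0.86, array([ 0.535, -0.186,  0.02 ])), (0.69, array([ 0.602, -0.183,  0.015]))]
   out 0.74 329 [ 0.6   -0.186  0.019] axis [ 0.673 -0.627 -0.391] [-0.078  0.041] z [0.006 0.029]
   out 0.
[... 2195 characters left out ...]
  0.081] [-0.154  0.058] z [-0.005  0.028]
side stone_box [(0.75, array([0.496, 0.14 , 0.044]))]
   out 0.79 3118 [0.495 0.138 0.042] axis [ 0.996 -0.079 -0.038] [-0.113  0.099] z [-0.001  0.134]
side lid_front [(0.81, array([0.494, 0.148, 0.09 ]))]
   out 0.88 1291 [0.492 0.145 0.094] axis [ 0.987 -0.145  0.071] [-0.117  0.097] z [-0.     0.135]
side glue_bottle [(0.93, array([ 0.606, -0.415,  0.074]))]
   out 0.76 986 [ 0.605 -0.416  0.071] axis [-0.155  0.157 -0.975] [-0.069  0.111] z [-0.001  0.146]
side carved_hare [(0.62, array([0.307, 0.23 , 0.036])), (0.59, array([0.496, 0.142, 0.043]))]
   out 0.57 142 [0.309 0.226 0.035] axis [ 0.259 -0.465 -0.847] [-0.048  0.037] z [-0.002  0.087]
```

```bash
python3 -c "
import cv2,numpy as np
a=cv2.imread('pics/scene0.png');b=cv2.imread('pics/side0.png');print(a.shape)
cv2.imwrite('pics/both0.png',np.hstack([a,b])[:, :])
"
```

```text
(420, 560, 3)
```

View pics/scene0.png

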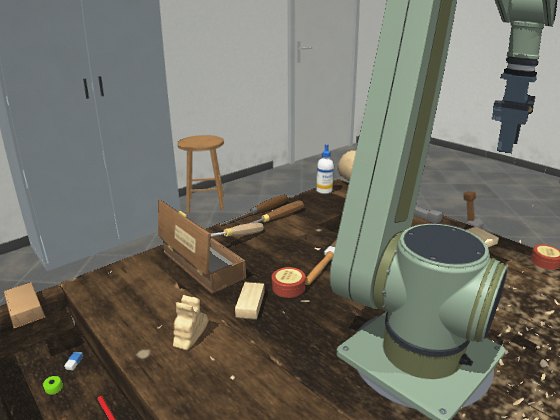

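View pics/side0.png

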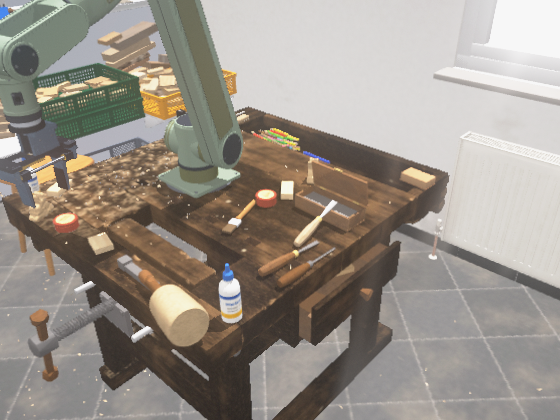

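Two pictures viewed. In scene0 the open box is near (205,255), the pale gouge at (240,230) and the dark ones at (270,210). In side0 the pale gouge is at (315,225), the dark ones at (285,262)/(305,270), and the bottle at (230,295). Next I move above them to look with the wrist camera.

```bash
cat >> h.py <<'E'
np.set_printoptions(precision=3,suppress=True)
def Rt(xdir,zdir=(0,0,-1)):
    z=np.array(zdir,float);z/=np.linalg.norm(z);x=np.array(xdir,float);x-=z*(x@z);x/=np.linalg.norm(x)
    return np.stack([x,np.cross(z,x),z],1)
def rel(pos,Rtar,p0=None,R0=None):
    o=ctrl.observe()
    if p0 is None: p0=o['ee_pos']
    if R0 is None: R0=R.from_quat(np.roll(o['tool_rot'],-1)).as_matrix()
    print('shift mm',(R0.T@(np.array(pos)-p0)*1000).round(1),'turn',R.from_matrix(R0.T@Rtar).as_rotvec().round(3))
E
python3 -c "
from h import *
rel([0.50,-0.08,0.33],Rt([0,1,0]))"
```

```text
shift mm [ 470.  -386.5 -116.1] turn [ 0.     0.    -1.348]
```

```bash
python3 -m inch '[[[91,0,0,-60,0,0,0],[91,470,-386,-116,0,0,-1.348],[91,470,-386,-116,0,0,-1.348],[91,470,-386,-116,0,0,-1.348],[91,470,-386,-116,0,0,-1.348],[91,470,-386,-116,0,0,-1.348],[91,470,-386,-116,0,0,-1.348],[91,470,-386,-116,0,0,-1.348]]]'; python3 -c "
from h import *
rel([0.50,-0.08,0.33],Rt([0,1,0]))"
```

```text
t: 2.7
ee_pos: [0.3952, -0.215, 0.3146]
tool_rot: [0.001, 0.717, 0.697, 0.0]
contact_force: [0.2, -0.6, -0.1]
gripper_width: 0.0911
shift mm [138.  100.8 -15.4] turn [ 0.001  0.001 -0.029]
```

```bash
python3 -m inch '[[[91,138,101,-15,0,0,-0.029],[91,138,101,-15,0,0,-0.029],[91,138,101,-15,0,0,-0.029],[91,138,101,-15,0,0,-0.029],[91,138,101,-15,0,0,-0.029]]]'
python3 - <<'E'
from h import *
c=cap('wrist','w1'); print(c['rvec'],c['tvec'],cam2w(c,[0,0,0]))
for t in ['gouge_light','gouge_dark_a','stone_box','lid_front']:
    for x in ctrl.outline_of('wrist',t)[:3]:
        P=world(c,x['region']);P=P[P[:,2]>.004]
        if len(P)<20: continue
        m=np.median(P,0); w=np.linalg.svd(P-P.mean(0),full_matrices=False)[2][0]
        pr=(P-m)@w
        print(t,round(x['score'],2),len(P),m,'axis',w,np.percentile(pr,[1,99]),'z',np.percentile(P[:,2],[1,99]))
np.save('w1.npy',world(c))
E
```

```text
t: 3.32
ee_pos: [0.4997, -0.0827, 0.3288]
tool_rot: [-0.0, 0.709, 0.705, -0.0]
contact_force: [0.0, 0.6, 0.5]
gripper_width: 0.0909
[-2.887  0.007  0.002] [-0.501 -0.134  0.482] [[ 0.501 -0.011  0.499]]
gouge_light 0.96 1917 [ 0.514 -0.002  0.038] axis [ 0.075 -0.985 -0.153] [-0.108  0.089] z [0.017 0.057]
gouge_light 0.54 171 [0.549 0.153 0.055] axis [ 0.997 -0.042  0.07 ] [-0.065  0.037] z [0.048 0.065]
gouge_dark_a 0.88 1259 [ 0.55  -0.161  0.02 ] axis [-0.069 -0.99   0.126] [-0.123  0.07 ] z [0.004 0.028]
gouge_dark_a 0.86 1135 [ 0.608 -0.172  0.02 ] axis [ 0.032 -0.982 -0.189] [-0.178  0.059] z [0.005 0.286]
gouge_dark_a 0.74 1770 [ 0.514 -0.004  0.039] axis [ 0.074 -0.984 -0.163] [-0.108  0.088] z [0.018 0.056]
stone_box 0.72 11429 [0.479 0.116 0.033] axis [ 1.    -0.008  0.004] [-0.099  0.106] z [0.006 0.054]
lid_front 0.49 171 [0.55  0.153 0.055] axis [ 0.997 -0.042  0.068] [-0.062  0.035] z [0.047 0.065]
```

View pics/w1.png

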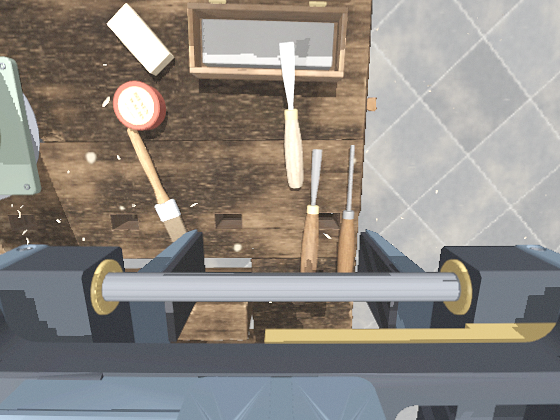

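Picture 3: the wrist view shows the pale gouge from its butt at (295,187) to its edge at (287,43). The box is at (268,40), the dark gouges run down from (317,150) and (352,145), and the brush lies well off to the left. Next I fit the axes.

Run:
```python
from h import *
P=np.load('w1.npy')
def fit(sel,name,y0,y1):
    Q=P[sel]
    for a in np.arange(y0,y1,.015):
        q=Q[(Q[:,1]>=a)&(Q[:,1]<a+.015)]
        if len(q)>8: print(name,'y%.3f'%(a+.0075),len(q),'x',np.percentile(q[:,0],[3,97]),'mid %.4f'%np.percentile(q[:,0],[3,97]).mean(),'z',np.percentile(q[:,2],[50,97]))
z=P[:,2];x=P[:,0]
fit((x>.48)&(x<.545)&(z>.006)&(z<.075)&(P[:,1]>-.1),'L',-.1,.14)
fit((x>.527)&(x<.578)&(z>.006)&(z<.05)&(P[:,1]<0),'A',-.24,-.02)
fit((x>.585)&(x<.64)&(z>.006)&(z<.05)&(P[:,1]<0),'F',-.24,-.02)
# box: rim points
q=P[(z>.038)&(z<.052)&(P[:,1]>.05)&((x<.48)|(x>.53))]
print('rim',np.percentile(q,[1,99],axis=0))
for a in np.arange(.38,.62,.02):
    s=q[(q[:,0]>a)&(q[:,0]<a+.02)]
    if len(s)>5: print('%.2f'%a,len(s),'front y',np.percentile(s[:,1],2),'max',s[:,1].max())
print('slot pts x,y where z<-0.01 near A:',[ (np.percentile(s[:,0],[1,99]),np.percentile(s[:,1],[1,99])) for s in [P[(z<-.01)&(z>-.5)&(x>.3)&(x<.54)&(P[:,1]<.0)]]])
```

```text
L y-0.092 56 x [0.513 0.532] mid 0.5224 z [0.018 0.022]
L y-0.078 146 x [0.51  0.533] mid 0.5215 z [0.023 0.027]
L y-0.062 155 x [0.508 0.533] mid 0.5205 z [0.027 0.031]
L y-0.048 169 x [0.507 0.531] mid 0.5187 z [0.031 0.035]
L y-0.033 180 x [0.506 0.531] mid 0.5181 z [0.034 0.038]
L y-0.018 177 x [0.505 0.528] mid 0.5167 z [0.037 0.041]
L y-0.003 155 x [0.507 0.525] mid 0.5160 z [0.039 0.042]
L y0.012 138 x [0.505 0.522] mid 0.5138 z [0.042 0.045]
L y0.027 72 x [0.507 0.522] mid 0.5142 z [0.04  0.045]
L y0.043 79 x [0.508 0.516] mid 0.5121 z [0.042 0.044]
L y0.057 114 x [0.504 0.517] mid 0.5109 z [0.045 0.048]
L y0.072 512 x [0.482 0.543] mid 0.5127 z [0.045 0.051]
L y0.087 630 x [0.482 0.543] mid 0.5123 z [0.033 0.055]
L y0.103 510 x [0.482 0.543] mid 0.5123 z [0.033 0.057]
L y0.117 570 x [0.482 0.542] mid 0.5123 z [0.033 0.035]
L y0.132 477 x [0.482 0.543] mid 0.5130 z [0.033 0.035]
L y0.147 869 x [0.482 0.543] mid 0.5127 z [0.04  0.055]
A y-0.232 70 x [0.532 0.557] mid 0.5442 z [0.025 0.028]
A y-0.217 135 x [0.532 0.558] mid 0.5449 z [0.026 0.029]
A y-0.202 146 x [0.533 0.558] m
[... 1470 characters left out ...]
0.6109 z [0.007 0.008]
rim [[0.378 0.067 0.038]
 [0.587 0.157 0.049]]
0.38 470 front y 0.07099871460807354 max 0.1558280844876938
0.40 256 front y 0.0702390722825636 max 0.15819455674524482
0.42 218 front y 0.07008824558916654 max 0.15895216169557466
0.44 185 front y 0.06992239821712268 max 0.15404387468473874
0.46 192 front y 0.06937825551450487 max 0.15286072317723282
0.52 115 front y 0.06707707571505014 max 0.15462619214797052
0.54 266 front y 0.0666968766150999 max 0.15474387966822545
0.56 214 front y 0.06616360666048114 max 0.1534660128366466
0.58 373 front y 0.06774306881605062 max 0.14876356715983127
slot pts x,y where z<-0.01 near A: [(array([0.306, 0.489]), array([-0.412, -0.019]))]
```

Run:
```python
from h import *
P=np.load('w1.npy');z=P[:,2]
q=P[(z<-.008)&(P[:,0]>.42)&(P[:,0]<.53)&(P[:,1]<0)]
for a in np.arange(-.3,0,.02):
    s=q[(q[:,1]>a)&(q[:,1]<a+.02)]
    if len(s)>3: print('%.2f'%a,len(s),np.percentile(s[:,0],[1,99]))
G=Rt((-.08,.958,.276),(-.083*.276,.9965*.276,-.961))
tcp=np.array([.5176,-.0252,.0155])
rel(tcp-.08*G[:,2],G)
rel(tcp,G,tcp-.08*G[:,2],G)
```

```text
-0.18 44 [0.42  0.431]
-0.04 10 [0.441 0.461]
-0.02 32 [0.422 0.504]
shift mm [ 36.3  19.5 236.8] turn [ 0.013  0.28  -0.091]
shift mm [ 0. -0. 80.] turn [0. 0. 0.]
```

```bash
python3 -m inch '[[[40,36,20,120,0.013,0.28,-0.091],[40,36,20,190,0.013,0.28,-0.091],[40,36,20,237,0.013,0.28,-0.091],[40,36,20,237,0.013,0.28,-0.091],[40,36,20,237,0.013,0.28,-0.091],[40,36,20,237,0.013,0.28,-0.091],[40,36,20,237,0.013,0.28,-0.091]]]' 15
python3 - <<'E'
from h import *
c=cap('wrist','w2')
P=world(c);z=P[:,2]
Q=P[(P[:,0]>.49)&(P[:,0]<.545)&(z>.006)&(z<.075)&(P[:,1]>-.1)]
for a in np.arange(-.1,.06,.02):
    q=Q[(Q[:,1]>=a)&(Q[:,1]<a+.02)]
    if len(q)>8: print('y%.3f'%(a+.01),len(q),'x',np.percentile(q[:,0],[3,97]),'z',np.percentile(q[:,2],[50,97]))
G=Rt((-.08,.958,.276),(-.083*.276,.9965*.276,-.961))
rel([.5176,-.0252,.0155],G)
E
```

```text
t: 4.45
ee_pos: [0.5221, -0.0472, 0.0947]
tool_rot: [-0.101, 0.67, 0.73, 0.096]
contact_force: [1.1, 0.3, -1.0]
gripper_width: 0.0398
y-0.090 20 x [0.519 0.528] z [0.017 0.019]
y-0.070 203 x [0.509 0.532] z [0.027 0.03 ]
y-0.050 779 x [0.508 0.532] z [0.03  0.035]
y-0.030 797 x [0.506 0.53 ] z [0.035 0.039]
y-0.010 706 x [0.507 0.527] z [0.039 0.041]
y0.010 615 x [0.507 0.524] z [0.041 0.045]
y0.030 250 x [0.508 0.521] z [0.04  0.045]
y0.050 401 x [0.506 0.517] z [0.044 0.047]
shift mm [-0.3 -2.7 82. ] turn [0.004 0.001 0.003]
```

View pics/w2.png

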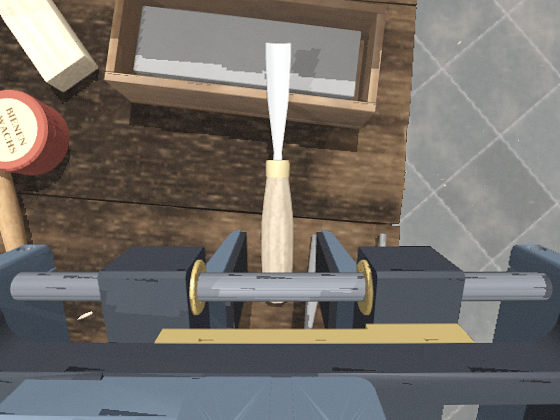

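Picture 4: the handle, at (277,230), lies centred between the fingers at (230,260) and (325,260), with the dark blade just outside at (312,270). I descend and grip.

```bash
python3 -m inch '[[[40,0,-3,40,0,0,0],[40,0,-3,70,0,0,0],[40,0,-3,82,0,0,0],[40,0,-3,82,0,0,0],[15,0,-3,82,0,0,0],[15,0,-3,82,0,0,0],[15,0,-3,82,0,0,0],[15,0,-3,82,0,0,0]]]' 20
```

```text
t: 5.5
ee_pos: [0.5165, -0.0247, 0.0142]
tool_rot: [-0.102, 0.67, 0.729, 0.095]
contact_force: [0.8, -1.1, 6.6]
gripper_width: 0.025
```

Run:
```python
from h import *
p=ctrl.observe()['ee_pos']
o=ctrl.observe();R0=R.from_quat(np.roll(o['tool_rot'],-1)).as_matrix()
T=Rt((.055,1,0))
rel(p+[0,0,.07],R0); rel([.494,-.18,.075],T)
```

```text
shift mm [ 19.3   0.2 -67.3] turn [0. 0. 0.]
shift mm [-130.2  -35.4 -100.7] turn [-0.017 -0.279  0.139]
```

```bash
python3 -m inch '[[[15,10,0,-33,0,0,0],[15,19,0,-67,0,0,0],[15,-20,-10,-80,-0.005,-0.08,0.04],[15,-60,-20,-90,-0.01,-0.16,0.08],[15,-100,-30,-97,-0.015,-0.23,0.12],[15,-130,-35,-101,-0.017,-0.279,0.139],[15,-130,-35,-101,-0.017,-0.279,0.139],[15,-130,-35,-101,-0.017,-0.279,0.139]]]'
python3 - <<'E'
from h import *
T=Rt((.055,1,0))
rel([.494,-.18,.075],T)
c=cap('wrist','w3')
P=world(c);z=P[:,2]
Q=P[(P[:,0]>.46)&(P[:,0]<.53)&(z>.05)&(z<.12)&(P[:,1]>-.2)]
for a in np.arange(-.2,.06,.02):
    q=Q[(Q[:,1]>=a)&(Q[:,1]<a+.02)]
    if len(q)>8: print('y%.3f'%(a+.01),len(q),'x',np.percentile(q[:,0],[3,97]),'z',np.percentile(q[:,2],[3,50,97]), q[:,1].max())
E
```

```text
t: 6.5
ee_pos: [0.4934, -0.1789, 0.0742]
tool_rot: [-0.002, 0.726, 0.688, -0.001]
contact_force: [-0.3, -0.3, -0.8]
gripper_width: 0.0251
shift mm [-1.1  0.7 -0.8] turn [-0.003 -0.002  0.   ]
y-0.190 570 x [0.481 0.506] z [0.092 0.098 0.119] -0.18113780476085803
y-0.170 2613 x [0.48  0.516] z [0.081 0.096 0.118] -0.16000446521744421
y-0.150 1865 x [0.473 0.505] z [0.086 0.093 0.116] -0.1400013822049358
y-0.130 1121 x [0.489 0.505] z [0.083 0.09  0.093] -0.12011100521937132
y-0.110 657 x [0.494 0.503] z [0.081 0.083 0.085] -0.10004789268532742
y-0.090 1123 x [0.493 0.506] z [0.08  0.082 0.083] -0.08005846332708356
y-0.070 1482 x [0.493 0.509] z [0.079 0.08  0.082] -0.06005046534486749
y-0.050 1219 x [0.494 0.51 ] z [0.078 0.08  0.082] -0.04511397033055871
```

View pics/w3.png

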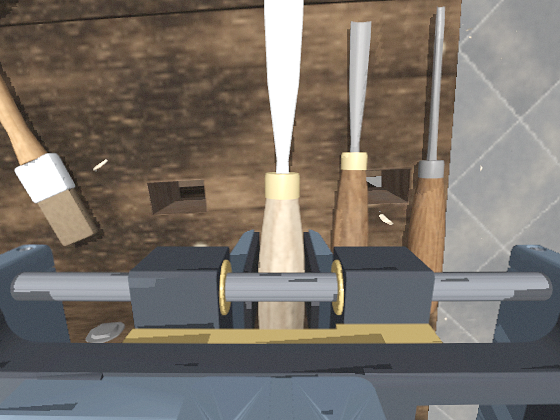

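Picture 5: the gouge is held level and parallel, handle at (282,230), with dark_a at (350,200) clear of the right finger and the dog hole at (180,195) away to the left. I lower it.

```bash
python3 -m inch '[[[15,-1,1,30,0,0,0],[15,-1,1,50,0,0,0],[15,-1,1,60,0,0,0],[15,-1,1,65,0,0,0],[15,-1,1,68,0,0,0],[15,-1,1,68,0,0,0]]]'
```

```text
t: 7.3
ee_pos: [0.4946, -0.1806, 0.0067]
tool_rot: [-0.001, 0.726, 0.688, -0.001]
contact_force: [0.0, 0.8, -0.5]
gripper_width: 0.0248
```

```bash
python3 -m inch '[[[15,0,0,1.5,0,0,0],[15,0,0,3,0,0,0],[15,0,0,3,0,0,0]]]'
```

```text
t: 7.68
ee_pos: [0.4943, -0.1805, 0.0034]
tool_rot: [-0.001, 0.726, 0.688, -0.001]
contact_force: [-0.3, -0.1, -0.3]
gripper_width: 0.025
```

```bash
python3 -m inch '[[[15,0,0,1,0,0,0],[15,0,0,2,0,0,0],[15,0,0,2,0,0,0]]]'
```

```text
t: 8.05
ee_pos: [0.4944, -0.1806, 0.0016]
tool_rot: [-0.001, 0.726, 0.688, -0.001]
contact_force: [-1.7, -0.5, 2.8]
gripper_width: 0.025
```

Contact. I open a little and retreat upward.

```bash
python3 -m inch '[[[30,0,0,0,0,0,0],[33,0,0,0,0,0,0],[34,0,0,0,0,0,0],[34,0,0,-15,0,0,0],[34,0,0,-45,0,0,0],[34,0,0,-100,0,0,0],[34,0,0,-160,0,0,0],[34,0,0,-220,0,0,0]]]'
python3 - <<'E'
from h import *
R0=Rt((0,1,0))
rel([.48,-.07,.33],Rt((0,1,0)))
c=cap('scene')
for n in ['glue_bottle','carved_hare']: print(n,[(x['score'],cam2w(c,x['at'])[0]) for x in ctrl.spot_in('scene',n)[:1]])
x=ctrl.outline_of('scene','lid_front')[0]
Q=world(c,x['region'])
# lid outline / plane
m=np.median(Q,0);Q=Q[np.linalg.norm(Q-m,axis=1)<.13]
n=np.linalg.svd(Q-Q.mean(0),full_matrices=False)[2][2];r=np.abs((Q-Q.mean(0))@n)
Q=Q[r<.008];n=np.linalg.svd(Q-Q.mean(0),full_matrices=False)[2][2]
print('lid',len(Q),Q.mean(0),'normal',n,np.percentile(Q,[1,99],axis=0))
t=Q[Q[:,2]>.12];print('top',np.median(t,0),np.percentile(t[:,0],[2,98]))
E
```

```text
t: 9.05
ee_pos: [0.4946, -0.1805, 0.2245]
tool_rot: [-0.0, 0.726, 0.688, -0.0]
contact_force: [1.3, 0.1, -0.1]
gripper_width: 0.034
shift mm [ 109.6  -20.8 -105.5] turn [-0.001 -0.    -0.054]
glue_bottle [(0.69, array([ 0.54 , -0.175,  0.016]))]
carved_hare [(0.89, array([0.292, 0.259, 0.042]))]
lid 2133 [0.469 0.154 0.097] normal [-0.035 -0.984 -0.173] [[0.377 0.142 0.053]
 [0.584 0.164 0.138]]
top [0.466 0.148 0.131] [0.378 0.581]
```

```bash
python3 -m inch '[[[0,40,-20,-50,0,0,-0.03],[0,80,-20,-106,0,0,-0.03],[0,80,-20,-106,0,0,-0.03],[0,80,-20,-106,0,0,-0.03]]]'
python3 - <<'E'
from h import *
c=cap('wrist','w4');P=world(c)
z=P[:,2];x=P[:,0]
for n,a0,a1 in [('L',.46,.524),('A',.527,.578),('F',.585,.64)]:
    Q=P[(x>a0)&(x<a1)&(z>.006)&(z<.05)&(P[:,1]<0)&(P[:,1]>-.25)]
    for a in np.arange(-.25,-.0,.03):
        q=Q[(Q[:,1]>=a)&(Q[:,1]<a+.03)]
        if len(q)>8: print(n,'%.3f'%(a+.015),len(q),'x',np.percentile(q[:,0],[3,97]).mean(),'z',np.percentile(q[:,2],[50,97]),'ymax',q[:,1].max())
T=Rt((.03,1,0))
p0=ctrl.observe()['ee_pos'];print('->behind');rel([.48,.215,.2],T)
E
```

```text
t: 9.75
ee_pos: [0.4791, -0.0996, 0.3263]
tool_rot: [-0.002, 0.715, 0.699, -0.002]
contact_force: [-0.1, 0.2, -0.1]
gripper_width: 0.0005
L -0.175 179 x 0.4947511572933564 z [0.022 0.025] ymax -0.16017305512200894
L -0.145 220 x 0.4959125883947023 z [0.02  0.023] ymax -0.13000287484899928
L -0.115 114 x 0.4975158981067715 z [0.012 0.021] ymax -0.10092559927051928
L -0.085 182 x 0.500592245779105 z [0.011 0.013] ymax -0.07001150329634241
L -0.055 195 x 0.5018808479859042 z [0.01  0.012] ymax -0.04395200497525846
A -0.205 139 x 0.5456391330310122 z [0.024 0.027] ymax -0.1900254000487294
A -0.175 294 x 0.5472659249532033 z [0.023 0.026] ymax -0.16007671880674534
A -0.145 248 x 0.5488413702108568 z [0.019 0.023] ymax -0.13000842407193713
A -0.115 129 x 0.5504576282126904 z [0.011 0.019] ymax -0.10097657937553468
A -0.085 111 x 0.5536015268268397 z [0.008 0.01 ] ymax -0.07107848241880639
A -0.055 42 x 0.5552271583160888 z [0.007 0.008] ymax -0.042454367125422554
F -0.205 171 x 0.6069194712507472 z [0.023 0.026] ymax -0.1900191771798518
F -0.175 287 x 0.6076618100165472 z [0.021 0.025] ymax -0.16011212938035593
F -0.145 238 x 0.6081535616840819 z [0.018 0.021] ymax -0.1308175256029816
F -0.115 76 x 0.6095237463335406 z [0.009 0.012] ymax -0.1006130158703507
F -0.085 66 x 0.6100159015348355 z [0.008 0.01 ] ymax -0.07090375277065339
F -0.055 52 x 0.6104234149152793 z [0.007 0.009] ymax -0.04038099096000435
F -0.025 11 x 0.610831210694537 z [0.007 0.008] ymax -0.028529402918519915
->behind
shift mm [314.8  -5.7 125.7] turn [-0.007 -0.001  0.006]
```

View pics/w4.png

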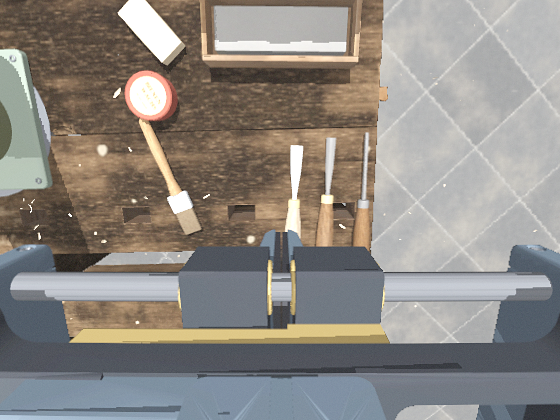

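Picture 6: the pale gouge lies flat beside dark_a and parallel to it, its edge at (296,148) next to dark_a's at (330,140), with middles about 8 mm apart lengthwise and 53 mm sideways. Next is the lid: over it and down behind it.

```bash
python3 -m inch '[[[0,60,-2,40,0,0,0],[0,120,-4,100,0,0,0],[0,180,-5,126,0,0,0],[0,240,-5,126,0,0,0],[0,300,-6,126,0,0,0],[0,315,-6,126,0,0,0],[0,315,-6,126,0,0,0]]]'
python3 - <<'E'
from h import *
c=cap('side','s5')
a=c['image'];cv2.imwrite('pics/s5c.png',cv2.resize(a[60:300,180:480,::-1],None,fx=2,fy=2))
rel([.48,.205,.106],Rt((.03,1,0)))
E
```

```text
t: 10.68
ee_pos: [0.48, 0.2164, 0.1987]
tool_rot: [-0.002, 0.715, 0.699, -0.003]
contact_force: [-0.5, -0.3, -1.1]
gripper_width: 0.0002
shift mm [-9.7  0.9 93.1] turn [-0.007  0.002  0.007]
```

View pics/s5c.png

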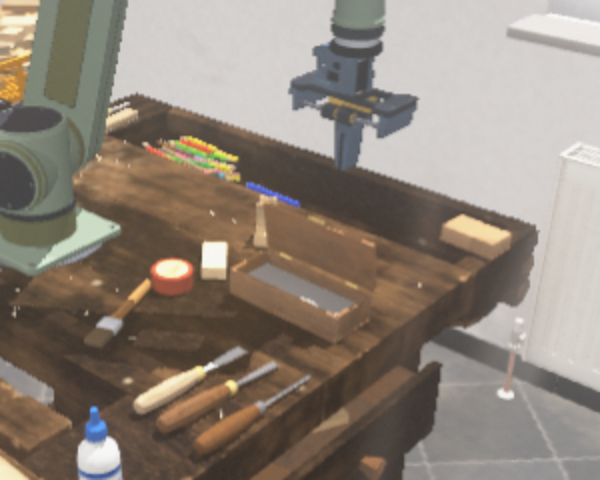

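Picture 7: the gripper (345,150) hangs behind the open lid (320,240), and the three gouges lie side by side.

```bash
python3 -m inch '[[[0,-2,0,50,0,0,0],[0,-5,1,93,0,0,0],[0,-10,1,93,0,0,0],[0,-18,1,93,0,0,0],[0,-28,1,93,0,0,0],[0,-38,1,93,0,0,0],[0,-48,1,93,0,0,0]]]'
python3 - <<'E'
from h import *
T=Rt((.03,1,0));h=np.array([.1565,.0455])
for th in [1.2,.9,.6,.3,0]:
    y,z=h+.06*np.array([-np.cos(th),np.sin(th)])+.0075*np.array([np.sin(th),np.cos(th)])+[.016,0]
    print(th,end=' ');rel([.48,y,z],T)
E
```

```text
t: 11.6
ee_pos: [0.4809, 0.1671, 0.1094]
tool_rot: [-0.001, 0.716, 0.698, 0.0]
contact_force: [0.5, 3.2, 0.1]
gripper_width: 0.0006
1.2 shift mm [-9.4 -0.7  5.3] turn [-0.001 -0.002  0.005]
0.9 shift mm [-26.1  -0.3  12.2] turn [-0.001 -0.002  0.005]
0.6 shift mm [-40.    0.1  23.8] turn [-0.001 -0.002  0.005]
0.3 shift mm [-49.8   0.3  38.9] turn [-0.001 -0.002  0.005]
0 shift mm [-54.7   0.5  56.3] turn [-0.001 -0.002  0.005]
```

Contact with the lid at 3.2 N, as expected. I follow the arc.

```bash
python3 -m inch '[[[0,-9,0,4,0,0,0],[0,-18,0,8,0,0,0],[0,-27,0,12,0,0,0],[0,-34,0,18,0,0,0],[0,-40,0,24,0,0,0],[0,-46,0,31,0,0,0],[0,-50,0,39,0,0,0],[0,-50,0,39,0,0,0]]]'
```

```text
t: 12.6
ee_pos: [0.4779, 0.1169, 0.0685]
tool_rot: [-0.002, 0.716, 0.698, -0.002]
contact_force: [-0.7, 0.0, -0.2]
gripper_width: 0.0005
```

```bash
python3 -m inch '[[[0,-3,0,5,0,0,0],[0,-4,0,9,0,0,0],[0,-5,0,12,0,0,0],[0,-5,0,14,0,0,0],[0,-5,0,15,0,0,0]]]'; python3 -c "
from h import *
c=cap('scene','sc6');cv2.imwrite('pics/sc6c.png',cv2.resize(c['image'][160:320,130:330,::-1],None,fx=3,fy=3))"
```

```text
t: 13.22
ee_pos: [0.4787, 0.1122, 0.0544]
tool_rot: [-0.001, 0.716, 0.699, -0.001]
contact_force: [-1.3, -0.4, 1.4]
gripper_width: 0.0005
```

View pics/sc6c.png

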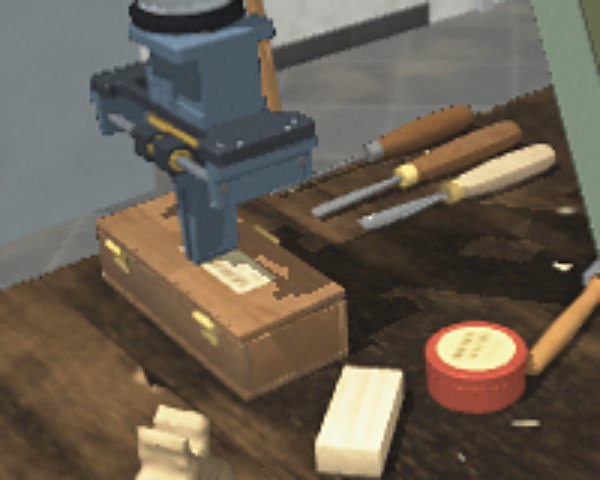

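Picture 8: the lid is down and nearly shut, with the fingertip on it at (225,250). I press gradually.

```bash
python3 -m inch '[[[0,0,0,1,0,0,0],[0,0,0,2,0,0,0],[0,0,0,3,0,0,0],[0,0,0,3,0,0,0]]]'
```

```text
t: 13.78
ee_pos: [0.4791, 0.1123, 0.053]
tool_rot: [-0.001, 0.716, 0.698, -0.001]
contact_force: [-4.4, -1.8, 12.9]
gripper_width: 0.0003
```

```bash
python3 -m inch '[[[0,0,0,1,0,0,0],[0,0,0,1,0,0,0],[0,0,0,1,0,0,0]]]'; python3 -m inch '[[[0,0,0,-5,0,0,0],[0,0,0,-30,0,0,0],[0,-30,0,-80,0,0,0],[0,-60,0,-130,0,0,0],[0,-120,0,-180,0,0,0],[0,-160,0,-240,0,0,0],[0,-200,0,-260,0,0,0],[0,-200,0,-260,0,0,0]]]'
python3 - <<'E'
from h import *
c=cap('wrist','w7');P=world(c)
z=P[:,2]
Q=P[(P[:,0]>.40)&(P[:,0]<.57)&(P[:,1]>.065)&(P[:,1]<.165)&(z>.03)]
A=np.c_[Q[:,0]-.48,Q[:,1]-.1565,np.ones(len(Q))];k=np.linalg.lstsq(A,Q[:,2],rcond=None)[0];print('lid plane',k,len(Q))
for a in np.arange(.06,.165,.015):
    q=Q[(Q[:,1]>a)&(Q[:,1]<a+.015)]
    if len(q): print('%.3f'%a,np.median(q[:,2]))
x=P[:,0]
for n,a0,a1 in [('L',.46,.524),('A',.527,.578),('F',.585,.64)]:
    Q=P[(x>a0)&(x<a1)&(z>.006)&(z<.05)&(P[:,1]<0)&(P[:,1]>-.15)]
    print(n,len(Q),Q[:,1].max(),Q[Q[:,1]>-.1][:,0].mean())
c=cap('side')
for n in ['glue_bottle','carved_hare']: print(n,[(x['score'],cam2w(c,x['at'])[0]) for x in ctrl.spot_in('side',n)[:1]])
E
```

```text
t: 14.15
ee_pos: [0.4791, 0.1123, 0.0529]
tool_rot: [-0.001, 0.716, 0.698, -0.0]
contact_force: [-6.6, -2.5, 19.5]
gripper_width: 0.0003
t: 15.15
ee_pos: [0.4762, -0.0902, 0.3131]
tool_rot: [0.002, 0.717, 0.697, 0.001]
contact_force: [0.3, 0.4, -0.4]
gripper_width: 0.0006
lid plane [0.001 0.033 0.054] 9241
0.060 0.0520261196725407
0.075 0.052669329760055957
0.090 0.052716034536895294
0.105 0.05272351332001565
0.120 0.05258562321250656
0.135 0.05258571613466005
L 645 -0.04502856582626993 0.5014153560100417
A 438 -0.035272270097346986 0.5543851277561281
F 367 -0.02774701137762562 0.6101515852663073
glue_bottle [(0.66, array([ 0.605, -0.415,  0.074]))]
carved_hare [(0.8, array([0.312, 0.236, 0.034]))]
```

View pics/w7.png

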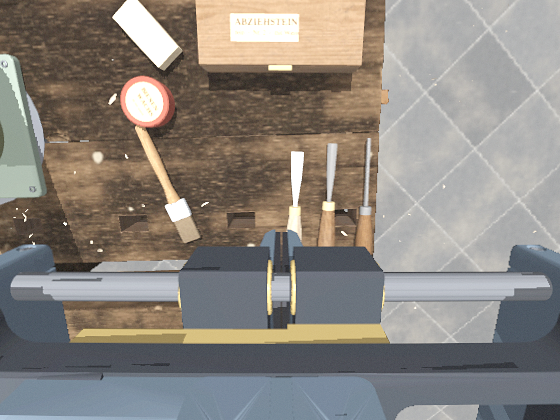

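Picture 9: the lid at (280,30) is shut and flat, measured at 52.7 mm. The gouges are unmoved and the arm is clear, so I hand in.

```bash
python3 -c "
from workcell import ctrl
print(ctrl.hand_in())"
```

```text
the job is handed in; nothing more can be done
None
```

The job is done and handed in at about 15 s of the 51 s allowed; the hand-in reports no verdict.

- **Pale gouge:** I gripped it by the handle, lifted it out of the box, and set it down on touch at about 3 N. It lies flat about 53 mm to the robot's side of the first dark gouge. It is parallel to it, and their middles are about 8 mm apart lengthwise.
- **Lid:** I swung it shut from behind with closed fingers and pressed down with about 13 to 20 N. Its top then measured 52.7 mm and level, against 53 mm when shut.
- **Other things:** The last wrist picture showed no shift in the dark gouges, and the bottle read as at the start. The hare read within about 8 mm of its start, which is detector scatter.
- **Readings that disagreed:** One check from the scene camera reported the bottle at a dark gouge's position, a misdetection that the side camera did not repeat. The contact force also read about 0 N partway through the lid swing, but the pictures then showed the lid closing as intended.

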